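# Load a module into a bake-out oven through the slot with a tipping boat

### The job

Slide the oven's shutter fully open. Then pick up the boat by its handle, pass it level, with the module lying in it, through the slot in the oven's cover plate, tip it nose-down inside so that the module slides out onto the oven floor, draw it back out, and set it down upright on the mat; leave the shutter open. The boat must not touch any part of the oven, slot edges and shutter included, and the other things on the bench must stay where they are.

Things in the scene. Friction and masses are not known exactly. Their poses are not given: they have to be found in the camera images.
- boat: sheet-steel boat (open scoop), about 120 g, 210 mm long with handle. Origin: centre of the pan's underside, +x to the open nose, +z up. Pan x -44 to +44 mm, 46 wide, 25 high, walls and floor 3 mm, rear closed, nose open without lip. Handle: flat-sided bar 12 mm wide, z 14 to 32 mm, x -44 to -166 mm, free underneath. Stands on its pan on the mat, nose roughly to the oven
- boat_nose (a point): middle of the front lower edge of the boat's pan (44, 0, 0 mm in the boat's frame), axes as the boat. The pan is smooth: the module starts to slide at a nose-down slope of about 14 to 20 degrees; 35 to 45 degrees empties it surely
- module: black power module with copper base, 60 x 30 x 14 mm, about 50 g, loose in the boat's pan, long side along the boat. Origin: centre of its underside; z up
- oven: grey bench oven 220 mm deep, 200 wide, 230 high, glass roof, fixed to the bench; its front is the upright aluminium cover plate, 6 mm thick, with the slot and the shutter. Origin: bottom middle of the plate's outer face; +x level into the oven, +y in the shutter's opening direction (away from the robot), z up. Inside x 6 to 214 mm, y -94 to 94 mm, z 12 to 226 mm, empty
- slot (a point): centre of the slot, on the outer face of the cover plate, 130 mm above the bench and at y -45 mm in the oven's frame; axes as the oven (+x into it). The slot is 62 mm wide (y +-31) and 54 mm high (z +-27). The oven's floor lies 118 mm below this point
- shutter (a joint): upright steel shutter sliding along the outside of the cover plate (stands out at most 11 mm), 84 mm wide, 41 mm above and below the slot centre. 0 = centred on the slot (closed), grows to 0.088 m = fully open, towards the oven's +y. Starts closed or part open, needs about 2 N, stays where it is left
- shutter_tab (a point): top centre of the shutter's upright tab, 276 mm above the bench. The tab is 14 mm wide along the sliding direction, 8 mm thick across it, and stands free for the 46 mm between the oven's top and its own top; can be pinched from above across the 14 mm. Axes as the oven
- mat: dark rubber mat, 200 x 200 x 3 mm, fixed to the bench; origin: centre of its underside (top is at z = 3 mm)
- jar: small closed white jar with red cap, 32 mm wide, 50 mm tall, standing on a corner of the mat; origin: centre of its underside. Bystander
- flux: white flux bottle, 46 mm wide, 130 mm tall; origin: centre of its underside. Bystander
- spray: aluminium spray can, 56 mm wide, 170 mm tall; origin: centre of its underside. Bystander
- spool: grey solder spool, 60 mm wide, 42 mm tall; origin: centre of its underside. Bystander
- pliers: pliers lying flat, about 130 mm long, 14 mm tall; origin near the pivot, jaws to +x. Bystander
- tray: black open component tray with a divider, 150 x 100 x 30 mm; origin: centre of its underside. Bystander
There are look-alikes about, which are no part of the job. There is more than one size of the boat; the job needs the smaller. Of the things that look like the module, the larger one is meant.

How it is judged:
On the way, in this order (a step that is already met when the one before it is completed fails the run):
1. the shutter is open (at least 76 of its 88 mm) while the module lies in the boat (value of joint shutter above 0.076 m and x of module in the frame of boat between -0.035 and 0.05 m and y of module in the frame of boat between -0.02 and 0.02 m and z of module in the frame of boat between -0.002 and 0.02 m), for 0.2 s.
2. the boat's nose is at least 85 mm inside the slot, the boat level within 10 degrees, the module in it (all of step 1 and x of boat_nose in the frame of slot between 0.085 and 0.2 m and angle between boat's own z axis and vertical below 0.17 rad), for 0.1 s.
3. the boat is tipped (over 11.5 degrees) with its nose at least 85 mm inside (x of boat_nose in the frame of slot between 0.085 and 0.2 m and angle between boat's own z axis and vertical above 0.2 rad), for 0.05 s.
4. the module lies in the oven, out of the boat (x of module in the frame of slot between 0.02 and 0.22 m and y of module in the frame of slot between -0.06 and 0.15 m and z of module in the frame of slot between -0.125 and -0.095 m and x of module in the frame of boat above 0.05 m and linear speed of module below 0.05 m/s), for 0.2 s.
At the end, for the whole second after the job is handed in: the module lies at rest on the oven floor; the shutter is at least 76 mm open; the boat stands upright (within 6 degrees) and still on the mat, its pan's centre over the mat; everything released (x of module in the frame of slot between 0.02 and 0.22 m and y of module in the frame of slot between -0.06 and 0.15 m and z of module in the frame of slot between -0.125 and -0.095 m and linear speed of each of module, boat below 0.02 m/s and value of joint shutter above 0.076 m and x of boat in the frame of mat between -0.1 and 0.1 m and y of boat in the frame of mat between -0.1 and 0.1 m and z of boat in the frame of mat between -0.002 and 0.012 m and angle between boat's own z axis and vertical below 0.1 rad); the robot touches nothing.
It fails at once if the boat touches the oven, its cover plate or its shutter (over 1 N) (contact force between boat and oven above 1 N).
It fails at once if a bystander (jar, flux bottle, spray can, spool, pliers or tray) is moved more than 25 mm (distance of any of jar, flux, spray, spool, pliers, tray from where it was at the start of the episode above 0.025 m).
It also fails if it takes over 61 s, if anything falls off the work surface, if the arm or the gripper's body presses on something with over 40 N, if the wrist force passes 120 N, or if a joint passes its speed limit or range.

### The arm

A 6-joint arm with a two-finger parallel gripper is mounted at the origin on the work surface. World frame = base frame: x ahead of the robot, y to its left, z up, the work surface at z = 0. Lengths are in m, angles in rad, forces in N, time in s.
With the tool pointing down it reaches from about 0.375 to 0.825 m from the base axis. Payload 5.5 kg.
Tool frame: the origin (TCP) lies midway between the tips of the shut fingers; the grasp point (between the pads) lies 19 mm behind it; z points along the fingers, y is the line along which they close (so a half turn about z gives the same grasp; the last joint's range is limited). The gripper opens to 85 mm and grips with 20 to 120 N. Pads are 22 mm wide; open, the fingers measure 114 mm over their backs; the gripper's body (76 mm by 85 mm) begins 54 mm behind the grasp point. The pads swing forward as they close: fully open they stand 13 mm farther back than shut.
Start: joints at [1.339, 0.314, -0.047, 1.21, 0, 1.571], TCP at [0.138, 0.584, 0.231] pointing down, gripper open.
Joint ranges: [-2.67, 2.67], [-0.69, 1.73], [-1.03, 1.25], [-2.08, 2.16], [-1.42, 1.45], [-3.14, 3.14]. Speed limits (rad/s): [2.39, 2.39, 3.01, 3.14, 3.14, 3.14].

### API

Orientations are given as a unit quaternion [x, y, z, w].
In Python, from cell import bot, eyes, workorder gives the robot as it stands. Calls block until the motion is done:
- bot.reach(position, orientation): joint-space move of the TCP to a pose.
- bot.servo_line(position, orientation=None, speed=0.15, threshold=None): straight line of the TCP; orientation=None keeps the orientation; speed is the mean speed in m/s. With threshold (N) it stops when the force on the tool has changed by that much, and returns True; else False.
- bot.goto_joints(angles): joint-space move.
- bot.command_gripper(opening, grasp_force=None): finger opening in m; grasp_force is the grip in N (None keeps the last); returns when the fingers have stopped.
- bot.pause(seconds).
- bot.inverse_kinematics(position, orientation): joint angles nearest the present ones, or None.
- bot.state(): the state.
- eyes.capture(name): name is "scene" or "side" or "wrist"; returns (picture, depth): 400x640x3 uint8, blue, green, red; 400x640 float32, m along the optical axis (not along the pixel's ray), 0 where there is no reading.
- eyes.camera_model(name): a dict with "fx", "fy", "cx", "cy" (pixels), "R" (3x3) and "t" (3): a world point X has camera coordinates R X + t. Camera axes: x right, y down, z forward; pixel columns grow to the right and rows downward; lengths in m; the calibration is good to about 2 mm. The wrist camera is an equidistant fisheye: a pixel r from the principal point sees the ray r / f radians off the axis. A picture is of the moment at which its call begins: read the wrist's pose just before it. camera_model takes no time and is no camera call; for the wrist camera it gives the pose at the moment of the call.
A pose or a line that the arm cannot do raises bot.Unreachable and nothing moves.
- workorder.sign_off(): hands the job in; it is judged then, once.
The state is a dict: "t": time; "joint_positions": joint angles; "joint_velocities": joint speeds; "joint_torque": joint torques, N m; "eef_pos": TCP position; "tcp_rot": TCP orientation; "contact_force": force on the tool from outside, world axes, zero at the start; "torque": the same for the moment, N m; "gripper_width": finger opening in m; "grasp_force": force on a finger pad.
Only numpy, scipy, OpenCV 4.12 (cv2) and the standard library are available. Lean on these libraries where they do the work, as an engineer would, in place of code of your own. Each camera call takes 0.05 s, during which the arm holds its last target. There are 200 camera calls.

## Working session

There is one attempt and no reset: what is moved stays moved. The work goes in short steps, each a Python script; the robot and the scene stay as the last script left them, time stands still between calls to the robot, and variables do not carry over. Pictures are saved under pics/ and viewed, at most 10 in all, crops included, and the job is handed in when it is done.

```bash
mkdir -p pics; ls
python3 - <<'E'
from cell import bot, eyes
import cv2, numpy as np, pickle
D={}
for n in("scene","side","wrist"):
    m=eyes.camera_model(n); p,d=eyes.capture(n); D[n]=(m,p,d); cv2.imwrite(f"pics/{n}0.png",p)
    print(n,{k:np.round(v,3).tolist() for k,v in m.items()})
pickle.dump(D,open("d0.pkl","wb")); print(bot.state()["t"], bot.state()["tcp_rot"])
E
```

```text
pics
scene {'fx': 433.266, 'fy': 433.266, 'cx': 322.826, 'cy': 204.211, 'R': [[-0.529, 0.848, 0.025], [0.494, 0.332, -0.804], [-0.69, -0.413, -0.595]], 't': [0.102, -0.187, 1.638]}
side {'fx': 435.274, 'fy': 435.274, 'cx': 319.719, 'cy': 199.096, 'R': [[0.824, -0.566, 0.012], [-0.323, -0.486, -0.812], [0.466, 0.666, -0.583]], 't': [-0.292, 0.425, 0.667]}
wrist {'fx': 309.707, 'fy': 309.707, 'cx': 318.106, 'cy': 198.97, 'R': [[0.23, 0.973, -0.001], [0.926, -0.219, 0.309], [0.3, -0.072, -0.951]], 't': [-0.6, -0.039, 0.38]}
0.15 [ 1.15637911e-01  9.93291202e-01 -6.73473680e-04 -8.43464096e-05]
```

View pics/scene0.png

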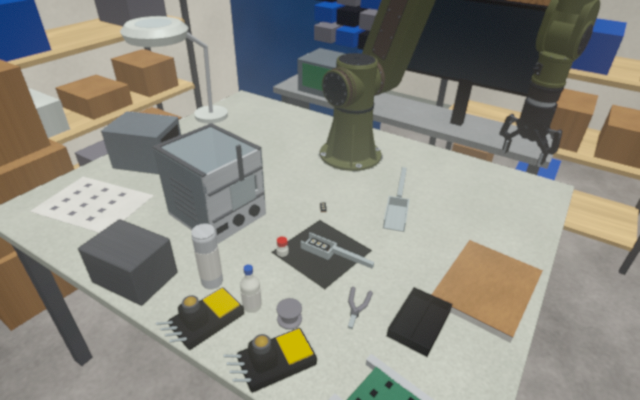

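View pics/side0.png

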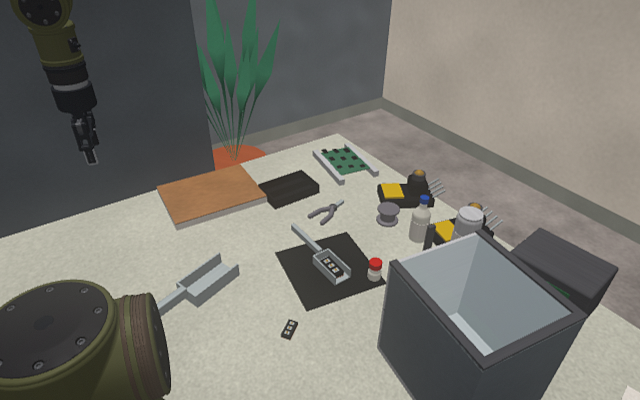

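The scene picture shows the oven at (212,180), with its tab at (240,160), and the mat at (322,252). Two things look like the boat: the one on the mat at (320,245), handle end (372,264), and the one on the bench at (397,215), which is larger. Two look like the module: the one in the mat boat (side view 330,265), and the smaller one on the bench (scene 323,207). The mat boat and the module in it fit the description. I'll confirm with an enlarged crop.

```bash
cat > h.py <<'E'
import numpy as np, pickle
def pt(m,d,u,v,z=None):
    r=m["R"].T@np.array([(u-m["cx"])/m["fx"],(v-m["cy"])/m["fy"],1]); c=-m["R"].T@m["t"]
    s=d[int(round(v)),int(round(u))] if z is None else (z-c[2])/r[2]
    return c+s*r
E
python3 - <<'E'
import cv2,pickle
from h import *
D=pickle.load(open("d0.pkl","rb"))
a=D["scene"][1][115:290,150:390]; a=cv2.resize(a,(800,583),interpolation=cv2.INTER_CUBIC)
cv2.imwrite("pics/c1.png",a)
b=D["side"][1][215:345,270:400]; cv2.imwrite("pics/c2.png",cv2.resize(b,(598,598),interpolation=cv2.INTER_CUBIC))
# cloud of scene by height
m,p,d=D["scene"]; v,u=np.mgrid[:400,:640]
X=(np.stack([(u-m["cx"])/m["fx"],(v-m["cy"])/m["fy"],np.ones_like(u)],-1)*d[...,None]-m["t"])@m["R"]
np.save("X.npy",X)
for n,(u,v) in dict(tab=(240,150),jar=(282,241),flux=(249,270),spray=(205,232),spool=(289,306),pl=(357,304),tray=(420,320),boat=(315,243),hend=(370,263),bigb=(397,213),bench=(360,220)).items(): print(n,X[v,u].round(3))
E
```

```text
tab [ 0.544 -0.043  0.259]
jar [0.585 0.115 0.052]
flux [0.776 0.167 0.132]
spray [0.763 0.031 0.169]
spool [0.747 0.253 0.04 ]
pl [ 0.623  0.367 -0.002]
tray [0.6   0.518 0.017]
boat [0.514 0.174 0.022]
hend [0.513 0.343 0.034]
bigb [0.238 0.3   0.003]
bench [0.33  0.219 0.   ]
```

View pics/c1.png

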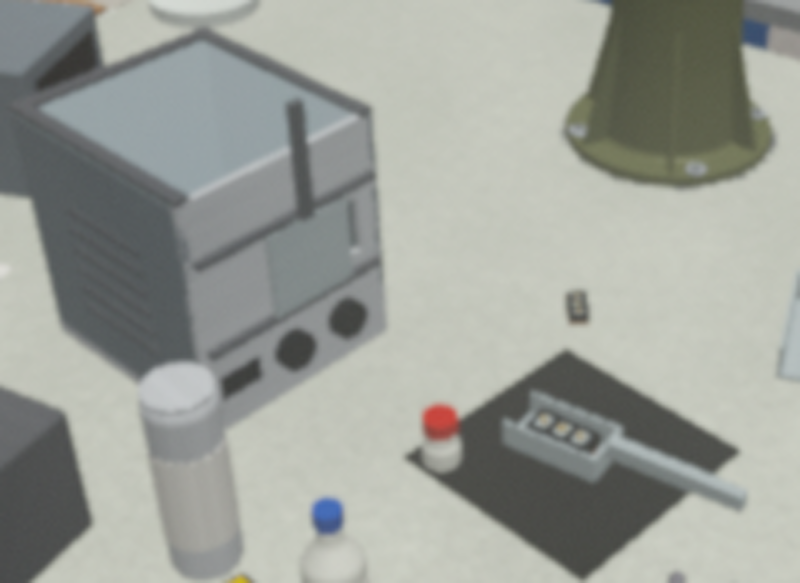

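View pics/c2.png

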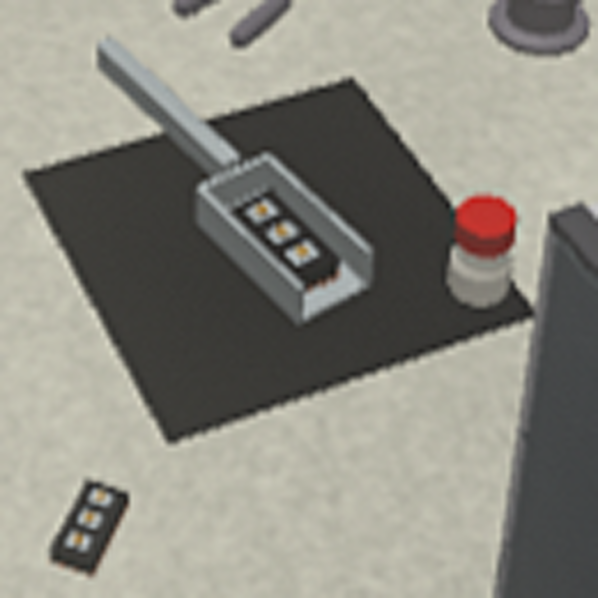

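Run:
```python
import cv2,pickle
from h import *
D=pickle.load(open("d0.pkl","rb")); X=np.load("X.npy")
m,p,d=D["scene"]; ms,ps,ds=D["side"]
for n,(u,v) in dict(fl=(204,176.5),fr=(261,148.6)).items(): print(n,pt(m,d,u,v,.23).round(4))
for n,(u,v) in dict(sr=(390,262),sl=(477,234)).items(): print(n,pt(ms,ds,u,v,.23).round(4))
for n,(u,v) in dict(bl=(150+228/3.333,115+432/3.333),br=(150+385/3.333,115+325/3.333)).items(): print(n,pt(m,d,u,v,0).round(4))
def cl(X,lo,hi): return X[np.all((X>lo)&(X<hi),-1)]
F=X[150:240,195:268].reshape(-1,3); F=F[(F[:,2]>.02)&(F[:,2]<.225)]
lab=F[(F[:,1]>-.12)]
# RANSAC vertical plane lines for z bands
rng=np.random.default_rng(0)
for lo,hi in((.02,.08),(.18,.225),(.09,.17)):
    B=lab[(lab[:,2]>lo)&(lab[:,2]<hi)][:,:2]; best=None
    for _ in range(500):
        a,b=B[rng.choice(len(B),2,0)]; 
        if np.linalg.norm(b-a)<.05: continue
        n=np.array([-(b-a)[1],(b-a)[0]])/np.linalg.norm(b-a); i=abs((B-a)@n)<.003
        if best is None or i.sum()>best.sum(): best=i
    I=B[best]; c=I.mean(0); e=np.linalg.svd(I-c)[2][0]; e*=np.sign(e[0]); s=(I-c)@e
    print(lo,best.sum(),len(B),"c",c.round(4),"ang",np.degrees(np.arctan2(e[1],e[0])).round(2),"ends",(c+e*s.min()).round(4),(c+e*s.max()).round(4))
def world(m,d):
    v,u=np.mgrid[:400,:640]
    return (np.stack([(u-m["cx"])/m["fx"],(v-m["cy"])/m["fy"],np.ones_like(u)],-1)*d[...,None]-m["t"])@m["R"]
Y=world(ms,ds)
for nm,C in(("scene",X),("side",Y)):
    T=cl(C,[.4,-.15,.237],[.68,.1,.3]); print(nm,"tab",len(T),T.mean(0).round(4),T.min(0).round(3),T.max(0).round(3))
    H=cl(C,[.46,.22,.027],[.6,.4,.045]); c=H.mean(0); e=np.linalg.svd(H-c)[2][0]; e*=-np.sign(e[1]); s=(H-c)@e
    print(" handle",len(H),c.round(4),e.round(3),(c+e*s.min()).round(4),(c+e*s.max()).round(4))
    P=cl(C,[.44,.1,.018],[.57,.24,.036]); P=P[np.linalg.norm(P[:,:2]-[.585,.115],axis=1)>.03]
    r=cv2.minAreaRect((P[:,:2]*1000).astype(np.float32)); print(" rim",len(P),r, P[:,2].max().round(3))
    for n,c0,z,r in(("jar",(.585,.115),.045,.025),("flux",(.776,.167),.12,.03),("spray",(.763,.031),.16,.04),("spool",(.747,.253),.035,.04)):
        Q=C[(np.linalg.norm(C[...,:2]-c0,axis=-1)<r+.02)&(C[...,2]>z)]
        if len(Q): print("  ",n,Q.min(0).round(3),Q.max(0).round(3))
```

```text
fl [ 0.6574 -0.0645  0.23  ]
fr [ 0.4676 -0.0363  0.23  ]
sr [ 0.4689 -0.0367  0.23  ]
sl [ 0.6491 -0.0703  0.23  ]
bl [ 0.6492 -0.0608  0.    ]
br [ 0.4596 -0.0425  0.    ]
0.02 566 868 c [ 0.5696 -0.0537] ang -8.17 ends [ 0.465  -0.0387] [ 0.6591 -0.0665]
0.18 787 1005 c [ 0.5733 -0.0549] ang -8.51 ends [ 0.464  -0.0385] [ 0.663  -0.0683]
0.09 830 1853 c [ 0.589  -0.0524] ang -13.1 ends [ 0.509  -0.0338] [ 0.6636 -0.0697]
scene tab 82 [ 0.5521 -0.0418  0.2572] [ 0.543 -0.049  0.237] [ 0.558 -0.037  0.277]
 handle 228 [0.5136 0.2887 0.0332] [ 0.028 -1.    -0.003] [0.5119 0.3493 0.0334] [0.5155 0.2212 0.0329]
 rim 357 ((513.692138671875, 190.02017211914062), (99.56240844726562, 54.00664520263672), 88.29248809814453) 0.036
   jar [0.567 0.096 0.045] [0.599 0.125 0.056]
   flux [0.757 0.147 0.121] [0.781 0.168 0.132]
   spray [ 0.738 -0.004  0.16 ] [0.791 0.048 0.173]
   spool [0.723 0.227 0.036] [0.782 0.285 0.046]
side tab 176 [ 0.5454 -0.046   0.259 ] [ 0.452 -0.132  0.237] [ 0.555 -0.038  0.278]
 handle 244 [0.5084 0.278  0.0335] [ 0.03  -0.999 -0.024] [0.5063 0.3485 0.0352] [0.51   0.2223 0.0321]
 rim 522 ((512.1458740234375, 189.7926483154297), (49.353759765625, 99.88993835449219), 0.3560231029987335) 0.036
   jar [0.566 0.095 0.045] [0.596 0.125 0.057]
   flux [0.756 0.144 0.12 ] [0.778 0.166 0.132]
   spray [ 0.736 -0.006  0.16 ] [0.789 0.047 0.174]
   spool [0.72  0.225 0.036] [0.781 0.286 0.046]
```

The crops confirm it. The mat boat is the small one and carries the large module, with its nose toward the oven. The loose module at (323,207) is smaller, and the shutter is about 31 mm open. Plate width measures 201 mm and tab top 277 mm, so the fits are sound. Next I plan all the poses and check reach.

```bash
cat >> h.py <<'E'
from scipy.spatial.transform import Rotation as Ro
A=np.radians(-8.4); YO=np.array([np.cos(A),np.sin(A),0]); XO=np.array([YO[1],-YO[0],0]); Z=np.array([0,0,1.])
SLOT=np.array([.519,-.0469,.130]); TAB=np.array([.551,-.0445,.276]); LEAN=np.radians(40)
YAW0=np.arctan2(-1,.028); YAWO=np.arctan2(XO[1],XO[0])
BOAT0=np.array([.5125,.1835,.003])
def boat2tool(p,yaw,tilt=0,gx=-.148,gz=.026):
    R=Ro.from_euler("ZY",[yaw,tilt]); s,c=np.sin(LEAN),np.cos(LEAN)
    z=np.array([s,0,-c]); M=np.stack([[-c,0,-s],[0,1,0],z],1)
    return p+R.apply(np.array([gx,0,gz])+.019*z),(R*Ro.from_matrix(M)).as_quat()
def pivot(tilt,depth=.085,dz=.0065,slot=None):
    # boat whose handle-centre point x_b=-depth sits at mid-plate, dz above slot centre
    S=SLOT if slot is None else slot
    R=Ro.from_euler("ZY",[YAWO,tilt]); return S+.003*XO+dz*Z-R.apply([-depth,0,.023])
DOWN=Ro.from_matrix(np.stack([-XO,YO,-Z],1)).as_quat()
E
python3 - <<'E'
from cell import bot
from h import *
def ck(n,p,q):
    j=bot.inverse_kinematics(p,q); print(n,p.round(3),None if j is None else np.round(j,2))
ck("tab",TAB-[0,0,.036],DOWN); ck("tabup",TAB+[0,0,.06],DOWN); ck("tabopen",TAB-[0,0,.036]+.06*YO,DOWN)
ck("pick",*boat2tool(BOAT0,YAW0)); ck("lift",*boat2tool(BOAT0+[0,0,.15],YAW0))
ck("pre",*boat2tool(pivot(0)-.16*XO,YAWO))
for t in (0,18,36): ck(t,*boat2tool(pivot(np.radians(t)),YAWO,np.radians(t)))
E
```

```text
tab [ 0.551 -0.044  0.24 ] [-0.08  0.22 -0.15  1.2   0.    1.64]
tabup [ 0.551 -0.044  0.336] [-0.08  0.2   0.05  1.41  0.    1.64]
tabopen [ 0.61  -0.053  0.24 ] [-0.09  0.33  0.    1.24  0.    1.63]
pick [0.509 0.319 0.014] [ 0.81  0.91  0.22  1.42 -0.47  2.49]
lift [0.509 0.319 0.164] [ 0.81  0.79  0.34  1.66 -0.47  2.49]
pre [0.549 0.159 0.125] [ 0.57  0.72  0.13  1.48 -0.51  2.42]
0 [0.526 0.    0.125] [ 0.36  0.53 -0.19  1.24 -0.6   2.2 ]
18 [0.526 0.001 0.141] [ 0.22  0.34 -0.28  1.09 -0.36  1.97]
36 [ 0.526 -0.003  0.157] [ 0.04  0.23 -0.34  1.02 -0.07  1.76]
```

Run:
```python
from cell import bot,eyes
from h import *
import cv2
bot.command_gripper(.05,40)
bot.reach(TAB+[0,0,.06],DOWN)
print(bot.servo_line(TAB-[0,0,.036],threshold=15))
bot.command_gripper(0,40); s=bot.state(); print("w",s["gripper_width"],s["grasp_force"],s["eef_pos"])
e=np.array(s["eef_pos"]); open0=(e-SLOT)@YO; print("open now",open0)
print("hit",bot.servo_line(e+(.098-open0)*YO,speed=.06,threshold=12))
s=bot.state(); print("end",(np.array(s["eef_pos"])-SLOT)@YO,np.round(s["contact_force"],1),s["gripper_width"],s["t"])
m=eyes.camera_model("side"); p,d=eyes.capture("scene"); cv2.imwrite("pics/open.png",cv2.resize(p[90:250,130:350],(800,582),interpolation=cv2.INTER_CUBIC)); np.save("open_d.npy",d)
```

```text
False
w 0.013362350720969396 39.100481271743774 [ 0.55146678 -0.04450392  0.24099821]
open now 0.031768464042281536
hit True
end 0.08839516338587845 [-3.9  0.2  7.6] 0.013637606132671686 5.375
```

View pics/open.png

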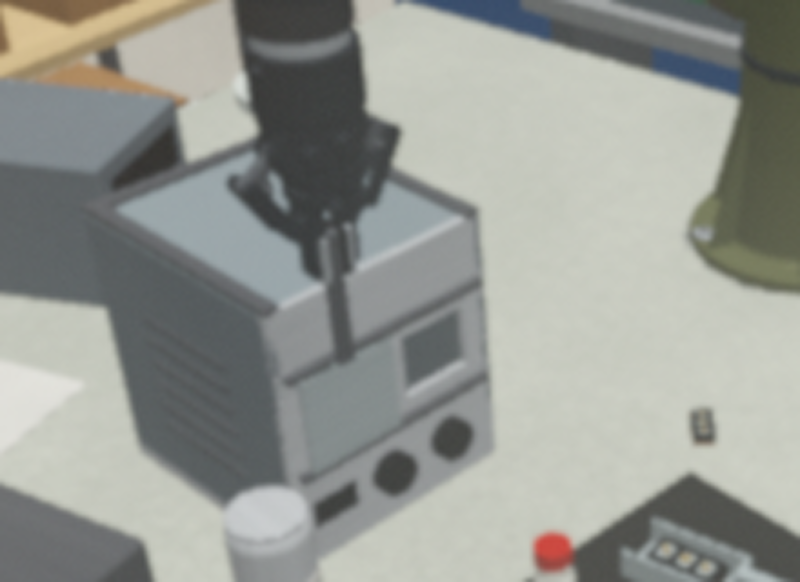

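The shutter is at its stop: the tab is 88 mm from my slot estimate. The open slot shows at crop (403-463, 312-388). I'll check the slot centre from those corners, then release and grasp the boat.

Run:
```python
from cell import bot,eyes
from h import *
import cv2
m=eyes.camera_model("scene"); c=-m["R"].T@m["t"]; q=[]
for u,v in((403,350),(461,312),(463,357),(405,388)):
    U,V=130+u/3.636,90+v/3.636
    r=m["R"].T@np.array([(U-m["cx"])/m["fx"],(V-m["cy"])/m["fy"],1]); s=(SLOT-c)@XO/(r@XO); P=c+s*r-SLOT; q.append(((P@YO).round(4),P[2].round(4)))
print("slot corners rel",q)
bot.command_gripper(.04); s=bot.state(); e=np.array(s["eef_pos"]); bot.servo_line(e+[0,0,.08],speed=.2)
pa,qa=boat2tool(BOAT0,YAW0); back=Ro.from_quat(qa).apply([0,0,1])
bot.reach(pa-.12*back,qa)
bot.servo_line(pa-.05*back,speed=.15)
M=eyes.camera_model("wrist"); p,d=eyes.capture("wrist"); cv2.imwrite("pics/w1.png",p)
p,d=eyes.capture("side"); cv2.imwrite("pics/s1.png",cv2.resize(p[150:350,180:440],(800,615)[:2] if 0 else (780,600),interpolation=cv2.INTER_CUBIC))
print(bot.state()["t"],bot.state()["gripper_width"])
```

```text
slot corners rel [(np.float64(0.0276), np.float64(0.0134)), (np.float64(-0.0323), np.float64(0.0193)), (np.float64(-0.0308), np.float64(-0.0225)), (np.float64(0.0295), np.float64(-0.021))]
8.95 0.04015990310824484
```

View pics/s1.png

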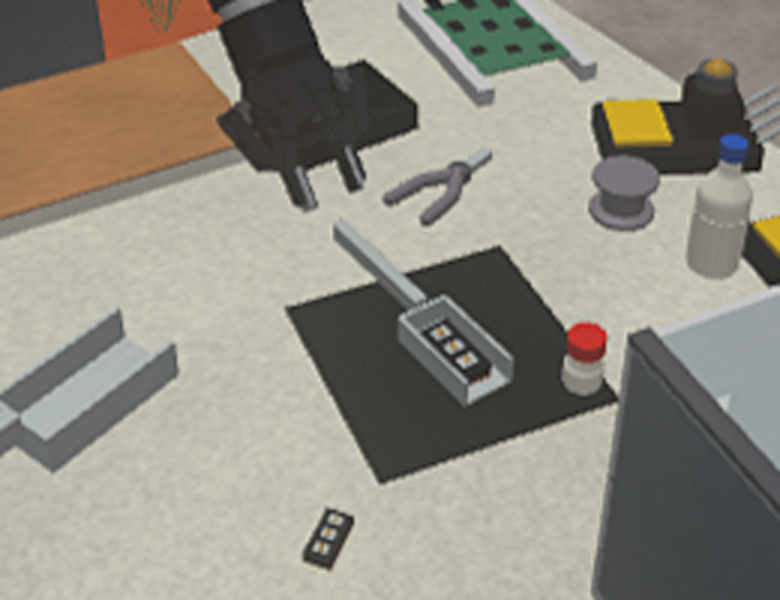

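View pics/w1.png

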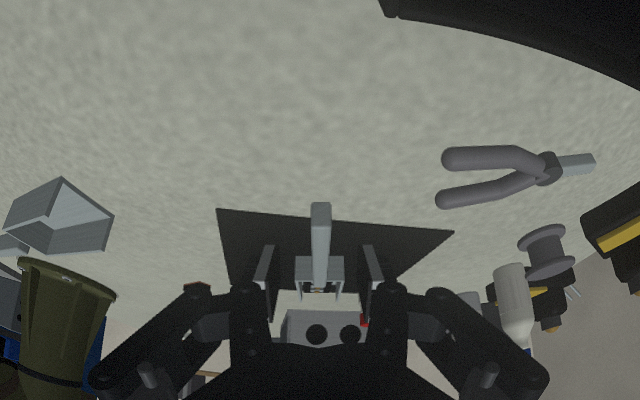

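The side view shows the fingers straddling the line of the handle, with the tray behind. In the wrist view the handle (320,210-280) is centred between the fingers. The slot corners agree with my estimate to 1.5 mm in y. I'll grasp with a force guard, after checking the tray clearance.

Run:
```python
from cell import bot,eyes
from h import *
X=np.load("X.npy"); T=X[(X[...,0]>.44)&(X[...,0]<.58)&(X[...,1]>.37)&(X[...,1]<.58)&(X[...,2]>.012)]
print("tall near", len(T), T.min(0).round(3) if len(T) else "", T.max(0).round(3) if len(T) else "")
i=T[T[:,1]<.49]; print(len(i), i[:5].round(3))
pa,qa=boat2tool(BOAT0,YAW0)
M=eyes.camera_model("wrist"); c=-M["R"].T@M["t"]; e=np.array(bot.state()["eef_pos"]); print("cam at final",(c+pa-e).round(3))
h=bot.servo_line(pa,speed=.08,threshold=8); print("hit",h)
if not h:
    bot.command_gripper(0,100); s=bot.state(); print(s["gripper_width"],s["grasp_force"],np.round(s["contact_force"],1),s["eef_pos"],pa)
```

```text
tall near 1042 [0.44  0.381 0.012] [0.58  0.58  0.033]
106 [[0.525 0.468 0.03 ]
 [0.525 0.47  0.031]
 [0.528 0.466 0.027]
 [0.528 0.469 0.029]
 [0.527 0.471 0.03 ]]
cam at final [0.504 0.472 0.073]
hit False
0.010124853499998959 97.44781851768494 [0.4 0.6 1.4] [0.50894444 0.31971792 0.01480177] [0.50869945 0.31923384 0.01444516]
```

```bash
cat >> h.py <<'E'
def cloud(m,d):
    v,u=np.mgrid[:400,:640]
    return (np.stack([(u-m["cx"])/m["fx"],(v-m["cy"])/m["fy"],np.ones_like(u)],-1)*d[...,None]-m["t"])@m["R"]
E
python3 - <<'E'
from cell import bot,eyes
from h import *
import cv2
e=np.array(bot.state()["eef_pos"]); bot.servo_line(e+[0,0,.14],speed=.1); bot.pause(.2)
e=np.array(bot.state()["eef_pos"]); R=Ro.from_quat(bot.state()["tcp_rot"])
# nominal boat frame from tool
p0,q0=boat2tool(np.zeros(3),0); Rb=R*Ro.from_quat(q0).inv(); ob=e-Rb.apply(p0); print("nominal boat",ob.round(4),Rb.as_euler("ZYX",degrees=True).round(1))
for n in("scene","side"):
    m=eyes.camera_model(n); p,d=eyes.capture(n); C=cloud(m,d); B=Rb.inv().apply((C-ob).reshape(-1,3))
    i=(abs(B[:,0])<.07)&(abs(B[:,1])<.04)&(B[:,2]>-.03)&(B[:,2]<.06); P=B[i]
    print(n,i.sum(),P.min(0).round(4),P.max(0).round(4))
    f=P[(abs(P[:,0])<.035)&(abs(P[:,1])>.02)]
    for a,b in((-.035,-.012),(-.012,.012),(.012,.035)):
        g=f[(f[:,0]>a)&(f[:,0]<b)]; print("  rim top z",a,np.percentile(g[:,2],95).round(4) if len(g) else None,len(g))
    print("  y span",np.percentile(P[:,1],[1,99]).round(4),"x span",np.percentile(P[:,0],[1,99]).round(4))
    if n=="side": cv2.imwrite("pics/lift.png",cv2.resize(p[120:360,240:540],(750,600),interpolation=cv2.INTER_CUBIC))
print(bot.state()["t"])
E
```

```text
nominal boat [0.5126 0.1838 0.143 ] [-88.4  -0.   -0. ]
scene 666 [-0.0699 -0.0248 -0.0047] [0.0453 0.0267 0.0335]
  rim top z -0.035 0.0246 91
  rim top z -0.012 0.0243 95
  rim top z 0.012 0.0235 82
  y span [-0.0234  0.0251] x span [-0.0677  0.0445]
side 1009 [-0.0699 -0.026  -0.0023] [0.0454 0.0231 0.0337]
  rim top z -0.035 0.0255 80
  rim top z -0.012 0.0254 96
  rim top z 0.012 0.0257 91
  y span [-0.0249  0.0214] x span [-0.0648  0.0446]
11.9417
```

View pics/lift.png

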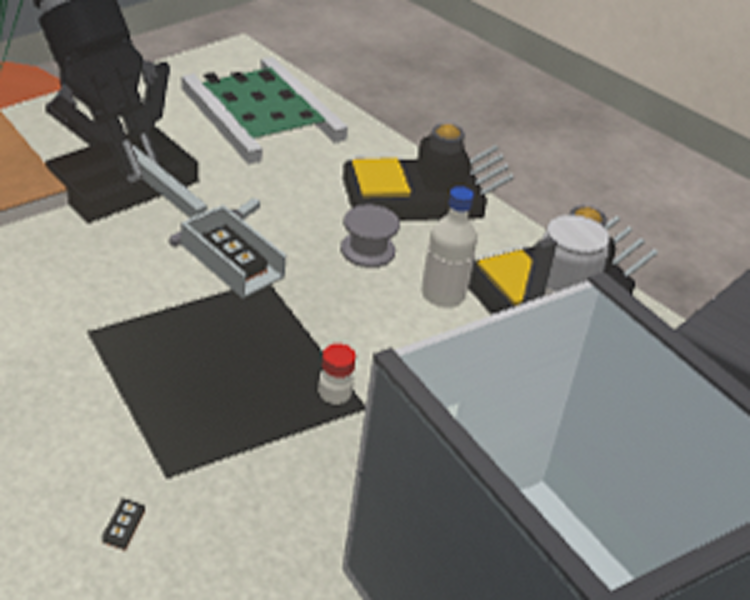

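The lifted boat is level and within about 2 mm of nominal, with the module in it. Next: align in front of the slot, then check the alignment there.

Run:
```python
from cell import bot,eyes
from h import *
import cv2
p,q=boat2tool(pivot(0)-.175*XO,YAWO); 
p1,_=boat2tool(pivot(0)-.175*XO+[0,0,.03],YAWO)
bot.servo_line(p1,q,speed=.1); bot.servo_line(p,q,speed=.08); bot.pause(.2)
e=np.array(bot.state()["eef_pos"]); print("err",(e-p).round(4),bot.state()["t"])
ob=pivot(0)-.175*XO; Rb=Ro.from_euler("Z",YAWO); print("nose from slot x",(ob+.044*XO-SLOT)@XO)
for n in("scene","side"):
    m=eyes.camera_model(n); pc,d=eyes.capture(n); C=cloud(m,d); B=Rb.inv().apply((C-ob).reshape(-1,3))
    P=B[(abs(B[:,0])<.07)&(abs(B[:,1])<.04)&(B[:,2]>-.03)&(B[:,2]<.06)]
    f=P[(abs(P[:,0])<.035)&(abs(P[:,1])>.02)]
    print(n,len(P),"rimz",[np.percentile(f[(f[:,0]>a)&(f[:,0]<a+.023)][:,2],95).round(4) for a in(-.035,-.012,.012)],"y",np.percentile(P[:,1],[1,99]).round(4),"x",np.percentile(P[:,0],[1,99]).round(4))
    if n=="scene": cv2.imwrite("pics/pre.png",cv2.resize(pc[120:270,160:360],(800,600),interpolation=cv2.INTER_CUBIC))
```

```text
err [0.0002 0.0001 0.0004] 14.3417
nose from slot x -0.043
scene 531 rimz [np.float64(0.0244), np.float64(0.0249), np.float64(0.0245)] y [-0.0231  0.0252] x [-0.0664  0.0431]
side 861 rimz [np.float64(0.0259), np.float64(0.0263), np.float64(0.0253)] y [-0.0247  0.0214] x [-0.067   0.0428]
```

View pics/pre.png

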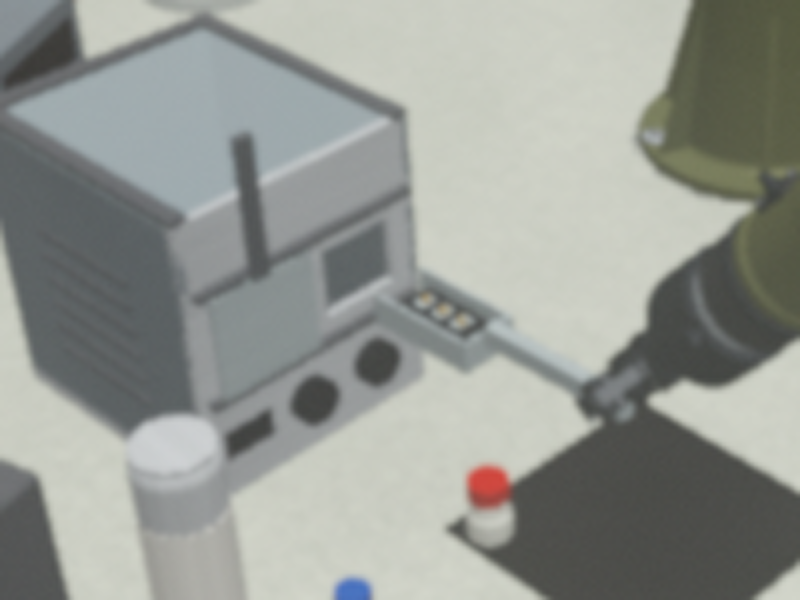

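The boat is level, aligned and 43 mm short of the slot, which stands fully open. Insert, tip, wait and look.

```bash
cat >> h.py <<'E'
def tip(bot,a,b,n=8,T=.45):
    for t in np.linspace(a,b,n+1)[1:]:
        t=np.radians(t); dz=.0065-.0025*t/np.radians(38)
        p,q=boat2tool(pivot(t,dz=dz),YAWO,t); d=np.linalg.norm(p-np.array(bot.state()["eef_pos"]))
        bot.servo_line(p,q,speed=max(d,1e-4)/T)
E
python3 - <<'E'
from cell import bot,eyes
from h import *
import cv2
p,q=boat2tool(pivot(0),YAWO); bot.servo_line(p,q,speed=.06); bot.pause(.3)
print(bot.state()["t"],np.round(bot.state()["contact_force"],1),(np.array(bot.state()["eef_pos"])-p).round(4))
tip(bot,0,38); bot.pause(.8)
print(bot.state()["t"],np.round(bot.state()["contact_force"],1),bot.state()["gripper_width"])
for n in("side","scene"):
    pc,d=eyes.capture(n); cv2.imwrite(f"pics/tip_{n}.png",pc)
    if n=="side": a=cv2.resize(pc[215:395,370:590],(550,450),interpolation=cv2.INTER_CUBIC); cv2.imwrite("pics/tip.png",a)
E
```

```text
17.8083 [-0.3 -0.  -1.4] [ 0.  0. -0.]
23.6167 [ 0.1 -0.3 -1.1] 0.010417357704667816
```

View pics/tip.png

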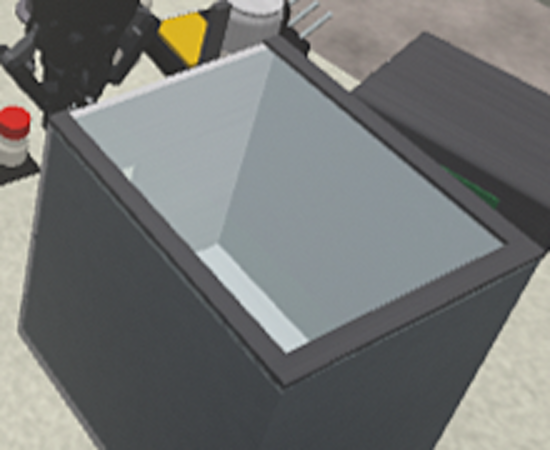

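Run:
```python
import cv2
p=cv2.imread("pics/tip_scene.png")[100:250,140:300]; cv2.imwrite("pics/tip2.png",cv2.resize(p,(640,600),interpolation=cv2.INTER_CUBIC))
```

```text
(no output)
```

View pics/tip2.png

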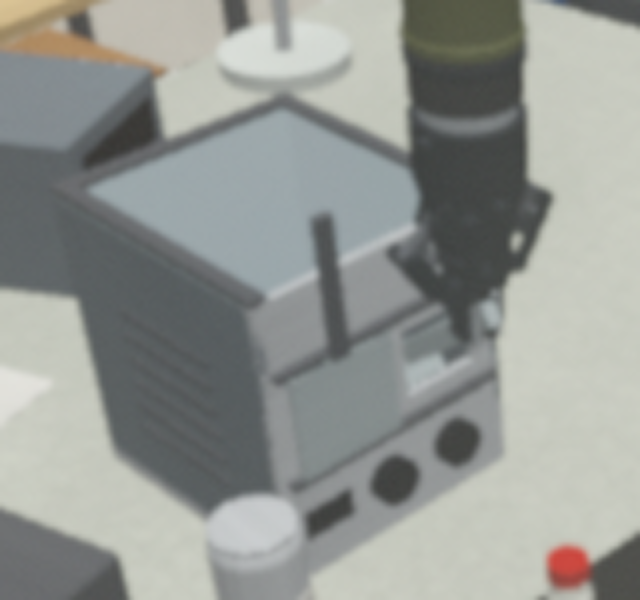

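The module can't be seen in either view; the wrist load fell by about 0.3 N. I'll slide the boat 12 mm back along its handle while still tipped, to free the nose, then level it and weigh it.

Run:
```python
from cell import bot,eyes
from h import *
def F(): 
    v=[]
    for _ in range(5): bot.pause(.04); v.append(bot.state()["contact_force"])
    return np.mean(v,0).round(2)
print(F())
t=np.radians(38); p,q=boat2tool(pivot(t,depth=.073,dz=.004),YAWO,t); bot.servo_line(p,q,speed=.04); bot.pause(.3); print("back",F())
for a in np.linspace(38,0,9)[1:]:
    t=np.radians(a); p,q=boat2tool(pivot(t,depth=.073,dz=.0065-.0025*a/38),YAWO,t)
    d=np.linalg.norm(p-np.array(bot.state()["eef_pos"])); bot.servo_line(p,q,speed=d/.4)
bot.pause(.2); print("level",F(),bot.state()["t"])
```

```text
[-0.39  0.1  -0.91]
back [ 0.23 -0.07 -1.59]
level [ 0.11 -0.17 -0.68] 29.8083
```

Run:
```python
from cell import bot,eyes
from h import *
ob=pivot(0)-.175*XO; p,q=boat2tool(ob,YAWO); bot.servo_line(p,q,speed=.08); bot.pause(.2)
Rb=Ro.from_euler("Z",YAWO)
for n in("scene","side"):
    m=eyes.camera_model(n); pc,d=eyes.capture(n); C=cloud(m,d); B=Rb.inv().apply((C-ob).reshape(-1,3))
    P=B[(abs(B[:,0])<.038)&(abs(B[:,1])<.012)&(B[:,2]>-.03)&(B[:,2]<.06)]
    print(n,len(P),"pan floor z",np.percentile(P[:,2],[10,50,90]).round(4))
    u=m["R"]@np.array([ob+Rb.apply([0,0,.01])][0])+m["t"]; U,V=int(m["fx"]*u[0]/u[2]+m["cx"]),int(m["fy"]*u[1]/u[2]+m["cy"]); print("  grey",pc[V-6:V+7,U-6:U+7].mean(-1).min(), pc[V-6:V+7,U-6:U+7].mean())
    # look into oven: anything above the floor plane seen through slot / roof
    O=SLOT; L=(C-O).reshape(-1,3); x,y,z=L@XO,L@YO,L[:,2]
    i=(x>.02)&(x<.21)&(y>-.045)&(y<.13)&(z<-.06)&(z>-.13); print("  inside pts",i.sum(), (x[i].round(3)[:3],y[i].round(3)[:3],z[i].round(3)[:3]) )
    dark=i&(pc.reshape(-1,3).mean(-1)<70); print("  dark",dark.sum(), x[dark].mean() if dark.any() else "",y[dark].mean() if dark.any() else "",z[dark].mean() if dark.any() else "")
print(bot.state()["t"])
```

```text
scene 47 pan floor z [0.0006 0.0022 0.0036]
  grey 128.33333333333334 164.29980276134123
  inside pts 1 (array([0.075]), array([-0.044]), array([-0.075]))
  dark 0   
side 171 pan floor z [0.0016 0.003  0.0043]
  grey 89.33333333333333 168.99013806706114
  inside pts 0 (array([], dtype=float64), array([], dtype=float64), array([], dtype=float64))
  dark 0   
32.3
```

The pan floor is bare (z 3 mm, bright), so the module is in the oven. Set the boat back where it stood.

Run:
```python
from cell import bot,eyes
from h import *
p,q=boat2tool(BOAT0+[0,0,.09],YAW0); bot.servo_line(p,q,speed=.1)
p,q=boat2tool(BOAT0+[0,0,.012],YAW0); bot.servo_line(p,q,speed=.1); bot.pause(.15)
p,q=boat2tool(BOAT0-[0,0,.002],YAW0); print("touch",bot.servo_line(p,q,speed=.02,threshold=2.5)); s=bot.state(); print(np.array(s["eef_pos"])-p)
bot.command_gripper(.04); bot.pause(.1)
back=Ro.from_quat(q).apply([0,0,1]); e=np.array(bot.state()["eef_pos"])
bot.servo_line(e-.12*back,speed=.12); bot.pause(.2)
Rb=Ro.from_euler("Z",YAW0)
for n in("scene","side"):
    m=eyes.camera_model(n); pc,d=eyes.capture(n); C=cloud(m,d); B=Rb.inv().apply((C-BOAT0).reshape(-1,3))
    P=B[(B[:,0]>-.165)&(B[:,0]<.06)&(abs(B[:,1])<.045)&(B[:,2]>.006)&(B[:,2]<.06)]
    f=P[(abs(P[:,0])<.035)&(abs(P[:,1])>.018)]; h=P[P[:,0]<-.06]
    print(n,"rimz",[np.percentile(f[(f[:,0]>a)&(f[:,0]<a+.023)][:,2],95).round(4) for a in(-.035,-.012,.012)],"handle top",np.percentile(h[:,2],95).round(4),"x",np.percentile(P[:,0],[1,99]).round(4),"y",np.percentile(f[:,1],[1,99]).round(4))
    T=C[np.all((C>[.57,-.09,.24])&(C<[.64,-.02,.3]),-1)]; print("  tab open",((T-SLOT)@YO).mean().round(4) if len(T) else None)
    K=C[np.all((C>[.38,.07,.0005])&(C<[.64,.33,.006]),-1)&(pc.mean(-1)<75)]; print("  mat",K.min(0).round(3),K.max(0).round(3))
    J=C[(np.linalg.norm(C[...,:2]-[.583,.11],axis=-1)<.04)&(C[...,2]>.045)]; print("  jar",J.min(0).round(3),J.max(0).round(3))
print(bot.state()["t"],np.round(bot.state()["contact_force"],1))
```

```text
touch True
[-9.96468344e-05 -4.12221362e-04  1.56341343e-03]
scene rimz [np.float64(0.0247), np.float64(0.0255), np.float64(0.0254)] handle top 0.0333 x [-0.1633  0.0435] y [-0.0242  0.0257]
  tab open 0.0902Traceback (most recent call last):
  File "<stdin>", line 16, in <module>
    return umr_minimum(a, axis, None, out, keepdims, initial, where)
ValueError: zero-size array to reduction operation minimum which has no identity
```

The boat stands level in its old place on the mat, the shutter is at its stop and the arm is clear. I'll hand the job in.

Run:
```python
from cell import bot,workorder
print(bot.state()["t"],bot.state()["gripper_width"]); print(workorder.sign_off())
```

```text
37.5583 0.03965319120961741
the job is handed in; nothing more can be done
None
```

I handed the job in at 37.6 s with the shutter fully open, the boat back upright and empty on the mat, and the arm clear; no camera could see the module in the oven, so I infer it is there from the empty pan, and I viewed 11 pictures, one over the limit of 10.

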